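Clamp the cue timer in its desk clamp and wind the tension wheel to its set feel

ROBOT

A 6-joint arm with a two-finger parallel gripper is mounted at the origin on a cart in front of the work surface, level with it; the furniture and walls round the work are solid. World frame = base frame: x ahead of the robot, y to its left, z up, the work surface at z = 0. Lengths are in m, angles in rad, forces in N, time in s.
With the tool pointing down it reaches from about 0.275 to 0.75 m from the base axis. Payload 10.2 kg.
Tool frame: the origin (TCP) lies at the very end of the fingers, on their centre line; the grasp point (between the pads) lies 19 mm behind it; z points along the fingers, y is the line along which they close (so a half turn about z gives the same grasp; the last joint's range is limited). The gripper opens to 85 mm and grips with 20 to 120 N. Pads are 22 mm wide; open, the fingers measure 114 mm over their backs; the gripper's body (76 mm by 85 mm) begins 54 mm behind the grasp point. The pads swing forward as they close: fully open they stand 13 mm farther back than shut.
Start: joints at [1.097, 0.313, 1.498, -0, 1.331, -0.223], TCP at [0.13, 0.509, 0.231] pointing down, gripper open.
Joint ranges: [-2.94, 2.94], [-0.97, 2.17], [0.19, 2.56], [-1.23, 4.37], [0.02, 3.11], [-2.88, 2.88]. Speed limits (rad/s): [2.39, 2.39, 3.01, 3.14, 3.14, 3.14].

INTERFACE

Orientations are given as a unit quaternion [x, y, z, w].
In Python, from station import arm gives the robot as it stands.
- The arm moves only by the shell command python3 -m crank 'ROWS'. ROWS is JSON, one flat list of numbers, 7 for each row, row after row: the shift along the tool's x, y, z each as a share of 25 cm, from -1 to 1, then the turn, a rotation vector about the tool's x, y, z each as a share of 360 degrees, from -1 to 1, then the closure, from -1 (fully open) to 1 (shut). A call has 1 to 5 rows; each row shifts and turns the commanded pose from where the row before left it, along the tool's axes as they then stand; what a row does not reach is not made up. A row lasts 1/8 s, in which the tool goes at most 62.5 mm and 10.7 degrees, less where a joint would pass 70% of its speed; a pose out of reach is approached as far as the arm can. A call with a number of a shift or a turn outside -1 to 1 is refused whole. A call with a gripper value outside its range is refused whole. The fingers move at their own pace and stop on an object; the grip force is fixed at half the most. Time passes only in rows, so rows that do not move let the fingers close. It gives the time, the measured TCP pose, the force, the opening and the grip force at its end, in the units of the state.
- arm.get_state(): the state, without advancing time (a new reading comes with each control period).
- arm.snapshot(name): name is "scene" or "top" or "wrist"; returns (picture, depth): 384x512x3 uint8, blue, green, red; 384x512 float32, m along the optical axis (not along the pixel's ray), 0 where there is no reading.
- arm.camera_params(name): a dict with "fx", "fy", "cx", "cy" (pixels), "R" (3x3) and "t" (3): a world point X has camera coordinates R X + t. Camera axes: x right, y down, z forward; pixel columns grow to the right and rows downward; lengths in m; the calibration is good to about 2 mm. A picture is of the moment at which its call begins: read the wrist's pose just before it. camera_params takes no time and is no camera call; for the wrist camera it gives the pose at the moment of the call.
- arm.sign_off(): hands the job in; it is judged then, once.
The state is a dict: "time": time; "q": joint angles; "joint_velocities": joint speeds; "joint_efforts": joint torques, N m; "ee_pos": TCP position; "tcp_rot": TCP orientation; "ft_force": force on the tool from outside, world axes, zero at the start; "ft_torque": the same for the moment, N m; "width": finger opening in m; "grip_force": force on a finger pad.
Only numpy, scipy, OpenCV 4.12 (cv2) and the standard library are available. Lean on these libraries where they do the work, as an engineer would, in place of code of your own. Each camera call takes 0.05 s, during which the arm holds its last target. There are 200 camera calls.

TASK

Lay the countdown timer flat in the bed of the desk clamp, centred and lengthwise between the fence and the jaw, then wind the tension wheel clockwise by its red crank knob until the resistance turns firm, about half as hard again as while it runs free, so that the jaw holds the timer tight. The first light touch of the jaw is not yet tight, but do not force the wheel beyond that firm feel or the casing will crack. Leave the things around as they are.

Things in the scene. Friction and masses are not known exactly. Their poses are not given: they have to be found in the camera images.
- timer: Cream countdown timer with buttons on top, 60 (its x) x 70 (its y) x 25 mm high, sides straight up to 22 mm, 70 g, lying flat. Origin at the centre of its underside, z up. Grip it across its 60 mm sides; its 70 mm length goes along the clamp's x (either way round).
- clamp: Desk clamp fixed to the worktop: dark base plate 290 (x) x 100 (y) x 12 mm, origin at its underside centre, z up. Grey fence (70 mm wide, 27 mm above the plate), face at x = -125 mm; the jaw moves towards it along -x. The bed is open at both y sides. The grey housing (x 27 to 143, y -42 to 42 mm, 56 mm above the worktop) carries the tension wheel on top.
- bed (a point): Point on top of the base plate (12 mm above the worktop) on the clamp's centre line, 40 mm in front of the fence face; a good place for the centre of the timer's underside. Axes as the clamp's.
- jaw: Aluminium jaw, 56 mm wide, 26 mm high, facing the fence; origin inside the housing, 122 mm (clamp's +x) behind its face. Starts 84 to 114 mm from the fence, advances 8 mm per rad of wheel. On the timer it presses only 3 N during an unseen dead travel (0 to 12 mm, varies); then at once 16 N plus 2.4 N per mm. Properly tight is 30 N (20 to 40); above 48 N the casing cracks.
- jaw_face (a point): Middle of the lower edge of the jaw face, just above the plate, on the clamp's centre line. Axes as the clamp's.
- wheel_axis (a point): On the vertical axis of the tension wheel (black disc, 110 mm across, top 76, hub to 83 mm above the worktop), 100 mm above the worktop. Clockwise from above tightens; it stays where left. Force along the path at the knob: 10 N (0.45 N m) running free, 10.5 with the jaw touching, a step to 12.8 at take-up, then 3.4 N more per rad; tight at about 15.3 (13.6 to 17.1), too much at 18.5.
- knob_mid (a point): Middle of the red crank knob, an upright cylinder of 20 mm diameter, 80 to 118 mm above the worktop, this point at 100 mm, 45 mm from the wheel's axis. It spins freely on its pin, so a gripper holding it from above can go round in a circle without turning. The wheel starts at any angle and needs 4 to 6.2 rad in all (differs each time), the first 3.2 always without tension.
- tape: Beige roll of tape, 104 mm across, 25 mm high, origin under its centre; leave it alone.
- fuses: Small red cardboard box, 45x60x18 mm, origin under its centre; leave it alone.
- notes: Yellow sticky pad, 76x76x14 mm, origin under its centre; leave it alone.
- stick: Blue memory stick, 95x27x14 mm, origin under its centre; leave it alone.
Things that resemble listed ones, but are neither listed nor needed, are in the scene too. Of the things that look like the timer, the larger one is meant.

How it is judged:
By the outcome, as a careful person would: the job done as asked, in the order asked, and still so for the second after the job is handed in, with the robot touching nothing.
It also fails if it takes over 67 s, if anything falls off the work surface, if the arm or the gripper's body presses on something with over 40 N, if the wrist force passes 120 N, or if a joint passes its speed limit or range.

## Working session

There is one attempt and no reset: what is moved stays moved. The work goes in short steps, Python scripts to look and compute and a shell command to move; the robot and the scene stay as the last step left them, time stands still between calls to the robot, and variables do not carry over. Pictures are saved under pics/ and viewed, at most 10 in all, crops included, and the job is handed in when it is done.

```bash
mkdir -p pics; ls
python3 - <<'E'
from station import arm
import cv2,numpy as np
for n in("top","scene"):
    p,d=arm.snapshot(n); cv2.imwrite(f"pics/{n}0.png",p); np.save(f"pics/{n}0.npy",d)
    c=arm.camera_params(n); print(n,c)
s=arm.get_state(); print(s['ee_pos'],s['tcp_rot'],s['width'],s['time'])
E
```

```text
pics
top {'fx': 464.07963376073127, 'fy': 464.07963376073127, 'cx': 253.24697301170758, 'cy': 197.07964289290408, 'R': array([[-0.0082092 , -0.99977981, -0.01931182],
       [-0.98085545,  0.01180844, -0.19437886],
       [ 0.19456411,  0.01734641, -0.98073641]]), 't': array([0.07510374, 0.52370016, 1.27745296])}
scene {'fx': 451.7721808775756, 'fy': 451.7721808775756, 'cx': 257.74402155157645, 'cy': 193.15855226807693, 'R': array([[-0.89090436, -0.45370831,  0.0209331 ],
       [-0.23591308,  0.42287244, -0.87494223],
       [ 0.38811653, -0.78442824, -0.48377463]]), 't': array([0.4602932 , 0.15034658, 1.27364465])}
[0.13019634 0.50836759 0.23080025] [ 1.25044838e-01  9.92150931e-01 -5.31955758e-04 -1.89220278e-04] 0.08543278448164399 0.1
```

View pics/top0.png

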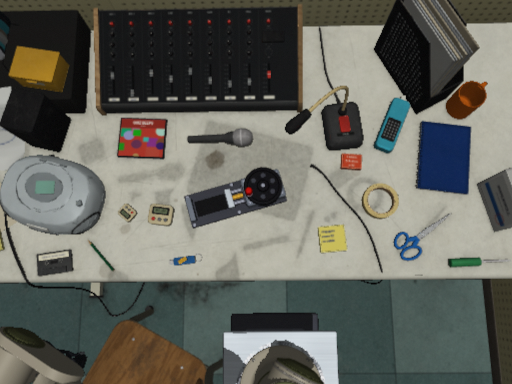

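View pics/scene0.png

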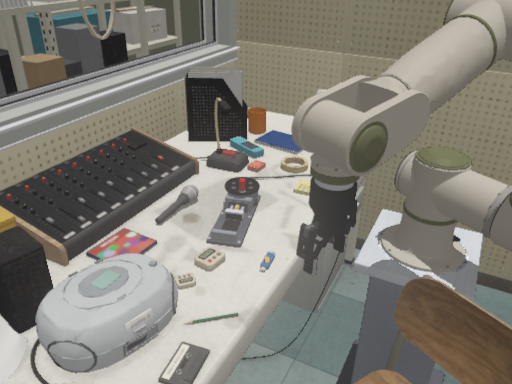

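The top view shows two timer-like things: a larger one at (161,214) and a smaller one at (128,212). The clamp is at about (236,197), its fence end at lower left and the wheel at (264,187), with the red knob near (249,190). I choose (161,214) because it is the larger, and I'll check it in one close crop.

```bash
cat > h.py <<'E'
from station import arm
import cv2,numpy as np
from scipy.spatial.transform import Rotation as Ro
def ray(c,px,z):
    px=np.atleast_2d(px).astype(float)
    d=np.c_[(px[:,0]-c['cx'])/c['fx'],(px[:,1]-c['cy'])/c['fy'],np.ones(len(px))]@c['R']
    o=-c['R'].T@c['t']
    return o+d*((z-o[2])/d[:,2])[:,None]
def proj(c,X):
    p=np.atleast_2d(X)@c['R'].T+c['t']
    return np.c_[p[:,0]/p[:,2]*c['fx']+c['cx'],p[:,1]/p[:,2]*c['fy']+c['cy']]
def blobs(m,amin):
    return [k for k in cv2.findContours(m.astype(np.uint8),cv2.RETR_EXTERNAL,cv2.CHAIN_APPROX_NONE)[0] if cv2.contourArea(k)>amin]
def shift(dx):  # world shift -> tool units
    R=Ro.from_quat(arm.get_state()['tcp_rot']); return R.inv().apply(dx)/.25
E
python3 - <<'E'
from h import *
p=cv2.imread("pics/top0.png"); c=arm.camera_params("top")
cv2.imwrite("pics/crop1.png",cv2.resize(p[155:240,110:300],None,fx=4,fy=4,interpolation=cv2.INTER_CUBIC))
h=cv2.cvtColor(p,cv2.COLOR_BGR2HSV)
b=p.astype(int)
for (x,y) in [(161,206),(153,207),(250,192),(200,220)]: print((x,y),h[y,x],p[y,x])
E
```

```text
(161, 206) [ 23  65 134] [100 126 134]
(153, 207) [38 31 33] [29 33 32]
(250, 192) [  1 241 150] [  8  14 150]
(200, 220) [113  30  68] [68 62 60]
```

View pics/crop1.png

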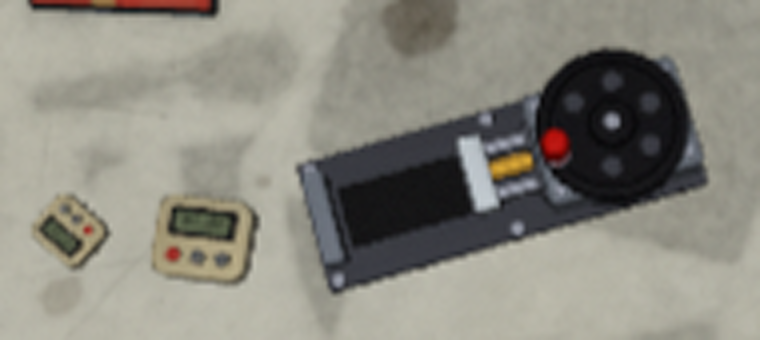

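The crop confirms it: the cream timer, LCD up and three buttons, is the larger at crop (206,238); the small one is at (70,230). The clamp's fence is at left, crop (322,215), the jaw at (478,175), the wheel hub at (611,121) and the knob at (555,144).

Run:
```python
from h import *
p=cv2.imread("pics/top0.png"); c=arm.camera_params("top")
cr=lambda x,y:(x/4+110-.4,y/4+155-.4)
m=cv2.morphologyEx((np.ptp(p.astype(int),axis=2)>22).astype(np.uint8),cv2.MORPH_CLOSE,np.ones((3,3)))
m[:,:145]=0;m[:,180:]=0;m[:200]=0;m[232:]=0
k=max(blobs(m,50),key=cv2.contourArea)
P=ray(c,k[:,0],.022)[:,:2]*1000
print("timer",cv2.minAreaRect(P.astype(np.float32)))
C=ray(c,[cr(300,165),cr(335,292),cr(705,183),cr(670,58)],.012)
print("plate",C.round(3),C.mean(0))
e=(C[2]+C[3]-C[0]-C[1]);print("clamp yaw",np.degrees(np.arctan2(e[1],e[0])),np.linalg.norm(e)/2)
print("wheel",ray(c,cr(611,121),.083),"knob",ray(c,cr(553,141),.118))
print("jaw top", ray(c,[cr(458,138),cr(478,212)],.038),"fence top",ray(c,[cr(316,165),cr(340,262)],.039))
s=arm.get_state();print(Ro.from_quat(s['tcp_rot']).as_matrix().round(3),s['q'])
w=arm.camera_params("wrist");R=Ro.from_quat(s['tcp_rot']).as_matrix()
print("wristcam in tool",R.T@(-w['R'].T@w['t']-s['ee_pos']),(R.T@w['R'].T).round(3),w['fx'])
```

```text
timer ((483.5605773925781, 343.5361633300781), (70.233642578125, 60.700584411621094), 82.6240005493164)
plate [[ 0.539  0.274  0.012]
 [ 0.444  0.246  0.012]
 [ 0.521 -0.025  0.012]
 [ 0.617 -0.001  0.012]] [0.5300619  0.12335681 0.012     ]
clamp yaw -74.08643514984698 0.28445451074709177
wheel [[0.55304106 0.04338417 0.083     ]] knob [[0.53165618 0.08320874 0.118     ]]
jaw top [[0.55192358 0.15467703 0.038     ]
 [0.49712243 0.14000801 0.038     ]] fence top [[0.53293553 0.25772227 0.039     ]
 [0.46164964 0.23908994 0.039     ]]
[[-0.969  0.248 -0.001]
 [ 0.248  0.969 -0.001]
 [ 0.    -0.001 -1.   ]] [ 1.09660822e+00  3.13381164e-01  1.49835750e+00 -8.21322675e-06
  1.33098317e+00 -2.23440064e-01]
wristcam in tool [ 0.08019747 -0.0002773  -0.14249597] [[-0.    -0.95  -0.311]
 [ 1.    -0.001  0.001]
 [-0.001 -0.311  0.95 ]] 271.1138900529261
```

```bash
python3 -m crank '[-0.192,-0.036,0,0,0,0,-1,-0.192,-0.036,0,0,0,0,-1,-0.192,-0.036,0,0,0,0,-1,-0.192,-0.036,0,0,0,0,-1,-0.192,-0.036,0,0,0,0,-1]'
python3 -m crank '[-0.192,-0.036,0.04,0,0,0,-1,-0.192,-0.036,0.05,0,0,0,-1,-0.192,-0.036,0.05,0,0,0,-1]'
python3 -m crank '[0,0,0,0,0,0.0288,-1,0,0,0,0,0,0.0288,-1,0,0,0,0,0,0.0288,-1,0,0,0,0,0,0.0288,-1,0,0,0,0,0,0.0288,-1]'
python3 -m crank '[0,0,0,0,0,0.0288,-1,0,0,0,0,0,0.0288,-1,0,0,0,0,0,0.0288,-1,0,0,0,0,0,0,-1]'
python3 - <<'E'
from h import *
s=arm.get_state();R=Ro.from_quat(s['tcp_rot']).as_matrix();print(s['ee_pos'],np.degrees(np.arctan2(R[1,1],R[0,1])),R[2],s['q'])
print(shift([.4836-s['ee_pos'][0],.3435-s['ee_pos'][1],.004-s['ee_pos'][2]]))
c=arm.camera_params("wrist");p,d=arm.snapshot("wrist");cv2.imwrite("pics/w1.png",p)
E
```

```text
time: 0.72
ee_pos: [0.3529, 0.4045, 0.231]
tcp_rot: [0.125, 0.992, -0.0, -0.0]
ft_force: [0.4, 0.6, -0.5]
width: 0.0853
grip_force: 0.0
time: 1.1
ee_pos: [0.4857, 0.3426, 0.1956]
tcp_rot: [0.125, 0.992, -0.0, -0.0]
ft_force: [0.3, 0.1, 0.2]
width: 0.0856
grip_force: 0.0
time: 1.72
ee_pos: [0.4843, 0.3434, 0.1959]
tcp_rot: [0.549, 0.836, -0.0, -0.0]
ft_force: [0.0, -0.1, 0.9]
width: 0.0856
grip_force: 0.0
time: 2.22
ee_pos: [0.4843, 0.3435, 0.1959]
tcp_rot: [0.75, 0.661, -0.0, -0.0]
ft_force: [-0.4, 0.2, 0.2]
width: 0.0857
grip_force: 0.0
[0.48427159 0.34347378 0.19592147] -7.219289527279687 [-4.23179333e-04 -7.00941358e-04 -9.99999665e-01] [4.19750550e-01 4.91739899e-01 1.33130473e+00 2.19212555e-06
 1.31936680e+00 5.45750228e-01]
[ 9.13324693e-05 -2.14013979e-03  7.67687582e-01]
```

View pics/w1.png

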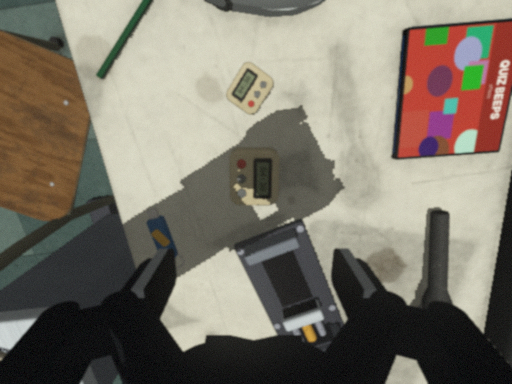

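The wrist view shows the timer at (255,177), rotated slightly, with the clamp's fence end at (270,235) and the jaw at (305,318). I'll check the timer by ray from here.

Run:
```python
from h import *
c=arm.camera_params("wrist")
print(proj(c,[[.4836,.3435,.022],[.4957,.243,.039]]))
print("timer",ray(c,[(255,177)],.023),"corners",ray(c,[(230,149),(277,149),(278,206),(231,204)],.022).round(4).tolist())
print("fence top corners",ray(c,[(237,246),(299,221)],.039))
```

```text
[[253.04092083 178.85184202]
 [272.57154984 258.3286217 ]]
timer [[0.48623729 0.34571766 0.023     ]] corners [[0.4615, 0.3822, 0.022], [0.5156, 0.3754, 0.022], [0.51, 0.3053, 0.022], [0.4526, 0.3151, 0.022]]
fence top corners [[0.45391146 0.26562316 0.039     ]
 [0.53223315 0.28948297 0.039     ]]
```

```bash
python3 -m crank '[0,0.001,0.2,0,0,0,-1,0,0,0.2,0,0,0,-1,0,0,0.18,0,0,0,-1,0,0,0.12,0,0,0,-1,0,0,0.065,0,0,0,-1]'
python3 -m crank '[0,0,0,0,0,0,-1,0,0,0,0,0,0,1,0,0,0,0,0,0,1,0,0,0,0,0,0,1,0,0,0,0,0,0,1]'
python3 -m crank '[0,0,0,0,0,0,1,0,0,0,0,0,0,1]'
```

```text
time: 2.9
ee_pos: [0.4841, 0.3432, 0.0035]
tcp_rot: [0.75, 0.662, -0.001, -0.0]
ft_force: [-0.8, -0.9, 0.1]
width: 0.0856
grip_force: 0.0
time: 3.52
ee_pos: [0.4856, 0.344, 0.0069]
tcp_rot: [0.751, 0.661, 0.002, 0.0]
ft_force: [-0.5, -0.6, 6.8]
width: 0.058
grip_force: 65.0
time: 3.78
ee_pos: [0.4857, 0.3439, 0.0069]
tcp_rot: [0.751, 0.661, 0.002, 0.0]
ft_force: [-0.7, 0.0, 6.8]
width: 0.0585
grip_force: 64.9
```

```bash
python3 -m crank '[0,0,-0.1,0,0,0,1,0,0,-0.2,0,0,0,1,0,0,-0.15,0,0,-0.0214,1,0,0,0,0,0,-0.0214,1,0,0,0,0,0,-0.0214,1]'
python3 -m crank '[-0.14,-0.018,0,0,0,0,1,-0.14,-0.018,0,0,0,0,1,-0.14,-0.017,0,0,0,0,1,-0.12,-0.017,0,0,0,0,1,0,0,0,0,0,0,1]'
python3 - <<'E'
from h import *
s=arm.get_state();R=Ro.from_quat(s['tcp_rot']).as_matrix();print(s['ee_pos'],np.degrees(np.arctan2(R[1,1],R[0,1])),R[2],s['width'])
print(shift(np.array([.507,.205,.021])-s['ee_pos']))
p,d=arm.snapshot("top");cv2.imwrite("pics/t2.png",cv2.resize(p[140:260,150:320],None,fx=4,fy=4,interpolation=cv2.INTER_CUBIC))
p,d=arm.snapshot("wrist");cv2.imwrite("pics/w2.png",p)
E
```

```text
time: 4.4
ee_pos: [0.4849, 0.3436, 0.1188]
tcp_rot: [0.601, 0.799, 0.001, 0.0]
ft_force: [-0.8, -0.5, -0.3]
width: 0.0582
grip_force: 64.5
time: 5.03
ee_pos: [0.5051, 0.2074, 0.1183]
tcp_rot: [0.604, 0.797, 0.0, 0.0]
ft_force: [-0.3, 0.4, -1.2]
width: 0.0584
grip_force: 64.5
[0.50509743 0.20744963 0.11832612] 15.66941017642229 [-2.46352090e-04  1.11576117e-03 -9.99999347e-01] 0.05843748180865466
[-0.01139388  0.00424663  0.38931228]
```

View pics/w2.png

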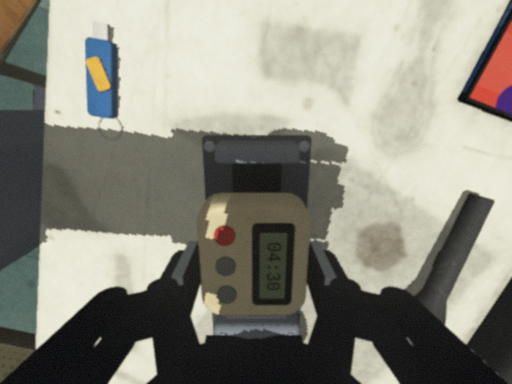

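The timer is held square and level, and the plate's fence end spans (203,137) to (311,137), parallel to the timer. I'll check the bed position from those corners.

Run:
```python
from h import *
c=arm.camera_params("wrist");s=arm.get_state()
C=ray(c,[(203,137),(311,137)],.012);m=C.mean(0);e=C[1]-C[0];print(C,np.degrees(np.arctan2(e[1],e[0])),np.linalg.norm(e))
a=np.radians(15.7);u=np.array([np.sin(a),-np.cos(a),0])
b=m+.060*u;print("bed",b, "jaw",ray(c,[(214,318),(302,318)],.038))
f=ray(c,[(215,163),(300,163)],.039);print("fence",f)
b=(b*[1,1,0]+[0,0,.021]);print(shift(b-s['ee_pos']))
```

```text
[[0.44581925 0.25062335 0.012     ]
 [0.53927521 0.27699002 0.012     ]] 15.755319807447393 0.0971041652714913
bed [0.50878326 0.20604518 0.012     ] jaw [[0.49908929 0.08208982 0.038     ]
 [0.58466878 0.10607955 0.038     ]]
fence [[0.46387018 0.23654957 0.039     ]
 [0.53140695 0.25558927 0.039     ]]
[-0.01660493  0.01203217  0.38830752]
```

```bash
python3 -m crank '[-0.016,0.009,0,0,0,0,1,0,0,0.1,0,0,0,1,0,0,0.12,0,0,0,1,0,0,0.09,0,0,0,1,0,0,0.04,0,0,0,1]'
python3 -m crank '[0,0,0.02,0,0,0,1,0,0,0.01,0,0,0,1,0,0,0.008,0,0,0,1,0,0,0,0,0,0,1]'
```

```text
time: 5.75
ee_pos: [0.5074, 0.206, 0.029]
tcp_rot: [0.603, 0.798, -0.001, -0.001]
ft_force: [0.4, -0.1, -0.8]
width: 0.0586
grip_force: 64.6
time: 6.25
ee_pos: [0.508, 0.2056, 0.0208]
tcp_rot: [0.603, 0.798, 0.0, 0.0]
ft_force: [0.5, 0.6, -0.6]
width: 0.0582
grip_force: 64.6
```

```bash
python3 -m crank '[0,0,0.006,0,0,0,1,0,0,0,0,0,0,1,0,0,0,0,0,0,-1,0,0,0,0,0,0,-1,0,0,0,0,0,0,-1]'
python3 -m crank '[0,0,0,0,0,0,-1,0,0,-0.1,0,0,0,-1,0,0,-0.2,0,0,0,-1,0,0,-0.2,0,0,0,-1,0,0,-0.2,0,0,0,-1]'
python3 - <<'E'
from h import *
s=arm.get_state();print(s['ee_pos'],s['width'],s['q'])
p,d=arm.snapshot("wrist");cv2.imwrite("pics/w3.png",p)
np.save("pics/w3c.npy",arm.camera_params("wrist"),allow_pickle=True)
E
```

```text
time: 6.88
ee_pos: [0.5079, 0.2056, 0.0191]
tcp_rot: [0.603, 0.798, 0.0, 0.0]
ft_force: [-1.0, 0.2, 0.4]
width: 0.0854
grip_force: 0.0
time: 7.5
ee_pos: [0.5076, 0.2055, 0.1957]
tcp_rot: [0.603, 0.798, 0.0, 0.0]
ft_force: [-0.5, -0.4, 1.6]
width: 0.0852
grip_force: 0.0
[0.50760166 0.20554694 0.1957469 ] 0.08521219934288099 [ 1.70779741e-01  3.91410915e-01  1.48273480e+00 -4.33196469e-05
  1.26739886e+00 -1.04960666e-01]
```

View pics/w3.png

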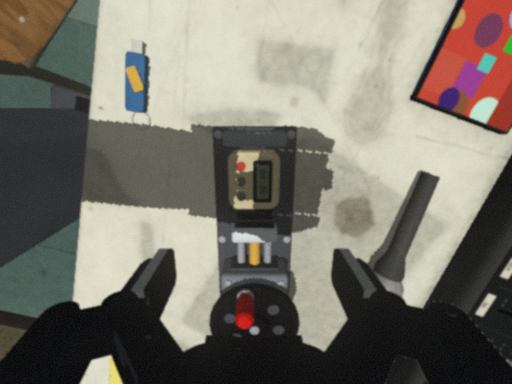

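The timer lies in the bed at (253,180) between the fence (255,133) and the jaw (251,245). The knob's red top is at (244,323) and the wheel is centred near (254,315). I'll refine the knob position with the stored camera pose.

Run:
```python
from h import *
c=np.load("pics/w3c.npy",allow_pickle=True).item();p=cv2.imread("pics/w3.png").astype(int)
m=(p[...,2]>180)&(p[...,1]<60)&(p[...,0]<60); m[:270]=0
k=max(blobs(m,10),key=cv2.contourArea)[:,0];print(k.min(0),k.max(0))
(x,y),r=cv2.minEnclosingCircle(k[k[:,1]>k[:,1].max()-12].reshape(-1,1,2));print(x,y,r)
print("knob",ray(c,[(x,y)],.118))
s=arm.get_state()
print("jaw top front edge",ray(c,[(233,234),(271,234)],.038))
for K in([.5317,.0832,.150],ray(c,[(x,y)],.118)[0]): print(shift(np.array(K)-s['ee_pos']))
```

```text
[238 317] [250 328]
243.9705810546875 322.0882263183594 6.325348854064941
knob [[0.53668912 0.07823323 0.118     ]]
jaw top front edge [[0.50572544 0.13383062 0.038     ]
 [0.5513799  0.1464561  0.038     ]]
[-0.4963419  -0.05259377  0.21047608]
[-0.52074395 -0.04018961  0.33864643]
```

```bash
python3 -m crank '[-0.17,-0.016,0.06,0,0,0,-1,-0.17,-0.016,0.06,0,0,0,-1,-0.168,-0.015,0.063,0,0,0,-1,0,0,0,0,0,0,-1]'
python3 - <<'E'
from h import *
s=arm.get_state();c=arm.camera_params("wrist");p,d=arm.snapshot("wrist");cv2.imwrite("pics/w4.png",p)
q=p.astype(int);m=(q[...,2]>90)&(q[...,2]>3*q[...,1])&(q[...,2]>3*q[...,0]);m[:150]=0
for k in blobs(m,60):
    k=k[:,0];print(k.min(0),k.max(0),k.mean(0))
print(s['ee_pos'],proj(c,[s['ee_pos']]),proj(c,[[.5317,.0832,.118],[.5367,.0782,.118],[.5317,.0832,.08]]))
E
```

```text
time: 8.05
ee_pos: [0.5309, 0.0781, 0.147]
tcp_rot: [0.605, 0.797, -0.001, -0.001]
ft_force: [-1.1, 0.8, 0.4]
width: 0.0856
grip_force: 0.0
[245 199] [270 234] [256.92307692 217.03296703]
[0.53093246 0.07805419 0.14703964] [[253.96042046 251.01990359]] [[257.00346352 223.85580454]
 [261.96954201 232.02486622]
 [256.45694106 205.23357659]]
```

View pics/w4.png

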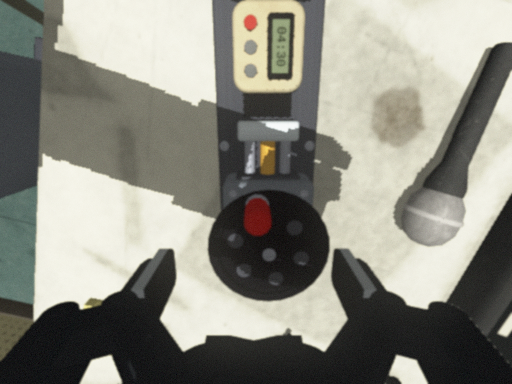

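The knob's top is at about (257,222), which agrees with the top-camera estimate, and the hub is at (269,255). I'll descend on it and grip.

```bash
python3 - <<'E'
from h import *
c=arm.camera_params("wrist");print("hub",ray(c,[(269,255)],.083),"knob",ray(c,[(257,222)],.118))
E
python3 -m crank '[0.019,0.009,0,0,0,0,-1,0,0,0.1,0,0,0,-1,0,0,0.1,0,0,0,-1,0,0,0.035,0,0,0,0,0,0,0,0,0,0,1]'
python3 -m crank '[0,0,0,0,0,0,1,0,0,0,0,0,0,1,0,0,0,0,0,0,1,0,0,0,0,0,0,1]'
python3 -c "from h import *;print(arm.get_state()['ft_torque'])"
```

```text
hub [[0.5545369  0.04440356 0.083     ]] knob [[0.53154061 0.08563133 0.118     ]]
time: 8.72
ee_pos: [0.532, 0.0861, 0.0898]
tcp_rot: [0.603, 0.798, 0.0, 0.0]
ft_force: [0.1, -0.3, -0.0]
width: 0.0518
grip_force: 0.0
time: 9.22
ee_pos: [0.532, 0.0854, 0.0906]
tcp_rot: [0.603, 0.798, 0.0, 0.0]
ft_force: [-3.5, -0.5, 5.0]
width: 0.0181
grip_force: 58.4
[-0.01066518  0.53226123 -0.00648192]
```

```bash
cat >> h.py <<'E'
AX=np.array([.5537,.044])
def circ(a0,st,n):
    a=np.radians(a0)-st*np.arange(n+1); P=np.c_[.045*np.cos(a),.045*np.sin(a),0*a]
    for i in range(0,n,5): print(np.array([shift(v) for v in np.diff(P,axis=0)[i:i+5]])[:,:2].round(3).tolist(),np.degrees(a[min(i+5,n)]).round(1))
def force():
    s=arm.get_state();r=s['ee_pos'][:2]-AX;n=r/np.linalg.norm(r);t=np.array([n[1],-n[0]])
    f=s['ft_force'][:2];print("t",round(s['time'],2),"ang",np.degrees(np.arctan2(*r[::-1])).round(1),"r",np.linalg.norm(r).round(4),"tang",(-f@t).round(2),"rad",(-f@n).round(2),"z",s['ft_force'][2].round(1),"w",s['width'].round(4))
E
python3 -c "
from h import *
force();circ(118,.16,20)"
```

```text
Traceback (most recent call last):
  File "h.py", line 22, in force
    f=s['ft_force'][:2];print("t",round(s['time'],2),"ang",np.degrees(np.arctan2(*r[::-1])).round(1),"r",np.linalg.norm(r).round(4),"tang",(-f@t).round(2),"rad",(-f@n).round(2),"z",s['ft_force'][2].round(1),"w",s['width'].round(4))
                                                                                                                                                                                                                   ^^^^^^^^^^^^^^^^
AttributeError: 'float' object has no attribute 'round'
```

```bash
sed -i "s/s\['width'\].round(4)/round(s['width'],4)/" h.py
python3 -c "
from h import *
force();circ(118,.16,20)"
```

```text
t 9.22 ang 117.6 r 0.0468 tang 3.33 rad -1.19 z 5.0 w 0.0181
[[0.004, 0.029], [-0.001, 0.029], [-0.005, 0.028], [-0.01, 0.027], [-0.014, 0.025]] 72.2
[[-0.018, 0.023], [-0.021, 0.019], [-0.024, 0.016], [-0.026, 0.012], [-0.028, 0.007]] 26.3
[[-0.029, 0.003], [-0.029, -0.002], [-0.028, -0.006], [-0.027, -0.011], [-0.025, -0.015]] -19.5
[[-0.022, -0.018], [-0.019, -0.022], [-0.015, -0.024], [-0.011, -0.027], [-0.007, -0.028]] -65.3
```

```bash
python3 -m crank '[0.004,0.029,0,0,0,0,1,-0.001,0.029,0,0,0,0,1,-0.005,0.028,0,0,0,0,1,-0.01,0.027,0,0,0,0,1,-0.014,0.025,0,0,0,0,1]' >/dev/null; python3 -c "from h import *;force()"
python3 -m crank '[-0.018,0.023,0,0,0,0,1,-0.021,0.019,0,0,0,0,1,-0.024,0.016,0,0,0,0,1,-0.026,0.012,0,0,0,0,1,-0.028,0.007,0,0,0,0,1]' >/dev/null; python3 -c "from h import *;force()"
```

```text
t 9.85 ang 75.0 r 0.047 tang 9.72 rad -2.57 z 8.6 w 0.0181
t 10.47 ang 30.5 r 0.046 tang 9.23 rad -2.06 z 6.1 w 0.0182
```

```bash
python3 -m crank '[-0.029,0.003,0,0,0,0,1,-0.029,-0.002,0,0,0,0,1,-0.028,-0.006,0,0,0,0,1,-0.027,-0.011,0,0,0,0,1,-0.025,-0.015,0,0,0,0,1]' >/dev/null; python3 -c "from h import *;force()"
python3 -m crank '[-0.022,-0.018,0,0,0,0,1,-0.019,-0.022,0,0,0,0,1,-0.015,-0.024,0,0,0,0,1,-0.011,-0.027,0,0,0,0,1,-0.007,-0.028,0,0,0,0,1]' >/dev/null; python3 -c "
from h import *
force();circ(-65.3,.1,33)
p,d=arm.snapshot('top');cv2.imwrite('pics/t5.png',cv2.resize(p[140:240,170:310],None,fx=5,fy=5,interpolation=cv2.INTER_CUBIC))"
```

```text
t 11.1 ang -15.8 r 0.0446 tang 9.77 rad -1.33 z 1.1 w 0.0178
t 11.72 ang -62.7 r 0.0436 tang 9.5 rad 2.56 z -1.0 w 0.0183
[[-0.002, -0.018], [-0.0, -0.018], [0.002, -0.018], [0.003, -0.018], [0.005, -0.017]] -93.9
[[0.007, -0.017], [0.009, -0.016], [0.01, -0.015], [0.012, -0.014], [0.013, -0.013]] -122.6
[[0.014, -0.011], [0.015, -0.01], [0.016, -0.008], [0.017, -0.007], [0.017, -0.005]] -151.2
[[0.018, -0.003], [0.018, -0.001], [0.018, 0.0], [0.018, 0.002], [0.018, 0.004]] -179.9
[[0.017, 0.006], [0.016, 0.007], [0.016, 0.009], [0.015, 0.011], [0.013, 0.012]] -208.5
[[0.012, 0.013], [0.011, 0.014], [0.009, 0.015], [0.008, 0.016], [0.006, 0.017]] -237.2
[[0.004, 0.017], [0.003, 0.018], [0.001, 0.018]] -254.4
```

View pics/t5.png

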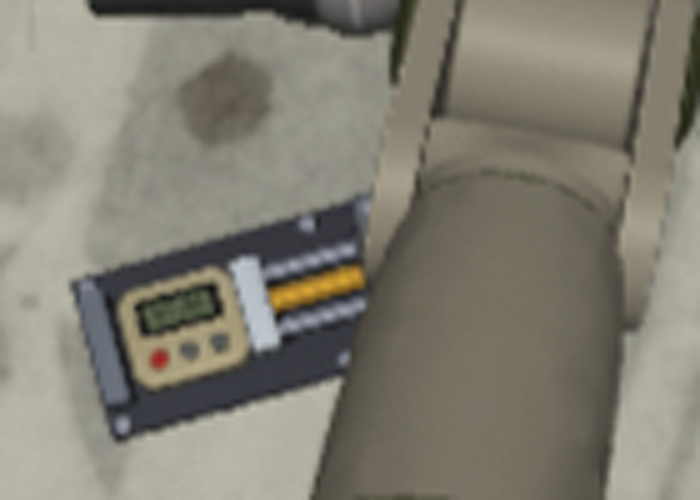

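The jaw at (255,303) is now about touching the timer at (184,326), which sits square between the fence and the jaw. I'll continue in smaller steps.

```bash
python3 -m crank '[-0.002,-0.018,0,0,0,0,1,0,-0.018,0,0,0,0,1,0.002,-0.018,0,0,0,0,1,0.003,-0.018,0,0,0,0,1,0.005,-0.017,0,0,0,0,1]' >/dev/null; python3 -c "from h import *;force()"
python3 -m crank '[0.007,-0.017,0,0,0,0,1,0.009,-0.016,0,0,0,0,1,0.01,-0.015,0,0,0,0,1]' >/dev/null; python3 -c "from h import *;force()"
```

```text
t 12.4 ang -91.9 r 0.0434 tang 10.71 rad 4.95 z -1.9 w 0.0181
t 12.78 ang -109.4 r 0.0434 tang 10.31 rad 5.81 z -3.9 w 0.018
```

```bash
python3 -m crank '[0.012,-0.014,0,0,0,0,1,0.013,-0.013,0,0,0,0,1]' >/dev/null; python3 -c "from h import *;force()"
python3 -m crank '[0.014,-0.011,0,0,0,0,1,0.015,-0.01,0,0,0,0,1]' >/dev/null; python3 -c "from h import *;force()"
```

```text
t 13.03 ang -121.2 r 0.0435 tang 9.81 rad 4.17 z -2.6 w 0.0184
t 13.28 ang -132.7 r 0.0437 tang 10.29 rad 3.49 z -3.1 w 0.0178
```

```bash
python3 -m crank '[0.016,-0.008,0,0,0,0,1,0.017,-0.007,0,0,0,0,1]' >/dev/null; python3 -c "from h import *;force()"
python3 -m crank '[0.017,-0.005,0,0,0,0,1,0.018,-0.003,0,0,0,0,1]' >/dev/null; python3 -c "from h import *;force()"
```

```text
t 13.53 ang -144.5 r 0.0439 tang 10.25 rad 2.19 z -2.4 w 0.0184
t 13.78 ang -156.2 r 0.0443 tang 10.94 rad 1.7 z -0.2 w 0.0178
```

```bash
python3 -m crank '[0.018,-0.001,0,0,0,0,1,0.018,0,0,0,0,0,1]' >/dev/null; python3 -c "from h import *;force()"
```

```text
t 14.03 ang -167.3 r 0.0446 tang 13.48 rad 0.62 z 0.9 w 0.0187
```

The take-up step has come, between -156° and -167°. The target is about 0.6 rad further, at roughly 15.3 N.

```bash
python3 -m crank '[0.018,0.002,0,0,0,0,1,0.018,0.004,0,0,0,0,1]' >/dev/null; python3 -c "from h import *;force()"
```

```text
t 14.28 ang -179.0 r 0.045 tang 14.27 rad 0.27 z 2.5 w 0.0183
```

```bash
python3 -m crank '[0.017,0.006,0,0,0,0,1]' >/dev/null; python3 -c "from h import *;force()"; python3 -m crank '[0.016,0.007,0,0,0,0,1]' >/dev/null; python3 -c "from h import *;force()"
```

```text
t 14.4 ang 175.3 r 0.0453 tang 14.05 rad -0.76 z 3.1 w 0.0181
t 14.53 ang 169.8 r 0.0455 tang 14.24 rad -0.51 z 4.5 w 0.0185
```

```bash
python3 -m crank '[0.016,0.009,0,0,0,0,1]' >/dev/null; python3 -c "from h import *;force()"; python3 -m crank '[0.015,0.011,0,0,0,0,1]' >/dev/null; python3 -c "from h import *;force()"
```

```text
t 14.65 ang 164.1 r 0.0457 tang 14.82 rad -0.05 z 4.7 w 0.0179
t 14.78 ang 158.4 r 0.046 tang 15.43 rad -0.46 z 6.3 w 0.0182
```

```bash
python3 -m crank '[-0.01,-0.008,0,0,0,0,1,0,0,0,0,0,0,1]' >/dev/null; python3 -c "from h import *;force()"
python3 -m crank '[0,0,0,0,0,0,-1,0,0,0,0,0,0,-1,0,0,0,0,0,0,-1,0,0,0,0,0,0,-1,0,0,-0.1,0,0,0,-1]'
python3 -m crank '[0,0,-0.15,0,0,0,-1,0,0,-0.15,0,0,0,-1,0.2,0,0,0,0,0,-1,0.2,0,0,0,0,0,-1,0,0,0,0,0,0,-1]'
python3 -c "
from h import *
p,d=arm.snapshot('wrist');cv2.imwrite('pics/w6.png',p)"
```

```text
t 15.03 ang 159.5 r 0.0458 tang -1.59 rad 1.56 z 4.3 w 0.0184
time: 15.65
ee_pos: [0.5088, 0.0602, 0.1135]
tcp_rot: [0.603, 0.798, -0.001, -0.002]
ft_force: [0.2, 1.5, 0.3]
width: 0.0858
grip_force: 0.0
time: 16.27
ee_pos: [0.4815, 0.1587, 0.1896]
tcp_rot: [0.602, 0.799, 0.0, -0.0]
ft_force: [-0.2, -0.3, 0.9]
width: 0.0852
grip_force: 0.0
```

View pics/w6.png

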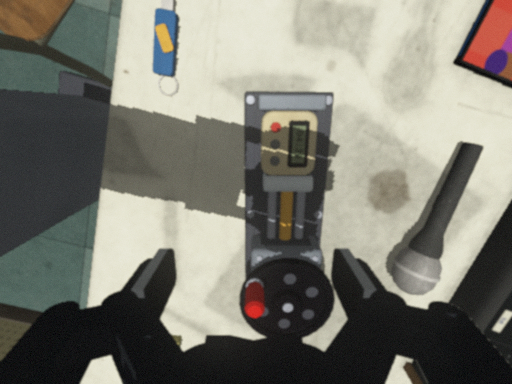

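The timer lies flat at (289,142), pressed between the fence (290,102) and the jaw (289,183), and centred. The knob stands free at (255,305) and the gripper is clear.

```bash
python3 -c "
from station import arm
print(arm.sign_off())"
```

```text
the job is handed in; nothing more can be done
None
```

The timer is clamped flat and centred to within 2–3 mm between the fence and the jaw, the wheel is wound to about 15.4 N at the knob (target about 15.3 N), and I handed the job in at about 16 s with the gripper clear; no verdict came back.

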